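# Clamp a calibration block with the inner of two coaxial knobs

## Robot

A 6-joint arm with a two-finger parallel gripper is mounted at the origin on the work surface. World frame = base frame: x ahead of the robot, y to its left, z up, the work surface at z = 0. Lengths are in m, angles in rad, forces in N, time in s.
With the tool pointing down it reaches from about 0.275 to 0.725 m from the base axis. Payload 5.6 kg.
Tool frame: the origin (TCP) lies on the centre line of the jaws, within the pads' length; the fingertips stand 11 mm ahead of it and the grasp point (between the pads) lies 8 mm behind it (env.tip_extent is the distance from the TCP to the fingertips, in m); z points along the fingers, y is the line along which they close (so a half turn about z gives the same grasp; the last joint's range is limited). The gripper opens to 85 mm and grips with 20 to 120 N. Pads are 22 mm wide; open, the fingers measure 114 mm over their backs; the gripper's body (76 mm by 85 mm) begins 54 mm behind the grasp point. The pads swing forward as they close: fully open they stand 13 mm farther back than shut.
Start: joints at [-0.996, 0.255, 0.108, 0, -1.424, -0.285], TCP at [0.157, -0.527, 0.242] pointing down, gripper open.
Joint ranges: [-2.95, 2.95], [-1.21, 1.97], [-1.09, 1.5], [-2.87, 1.71], [-2.94, -0.07], [-3.05, 3.05]. Speed limits (rad/s): [2.57, 2.57, 3.14, 3.14, 3.14, 3.14].

## Interface

Orientations are given as a rotation vector (axis times angle).
In Python, from workcell import env, cams, finder gives the robot as it stands. The module is installed in compiled form; this text tells all that it offers.
- The arm moves only by the tool play_rows, never from a script. Its argument "series" is a list of rows, each an object of numbers: "grip": the finger opening in cm, from 0 to 8.54; "x", "y", "z": the shift along the tool's x, y, z in cm; "rx", "ry", "rz": the turn, a rotation vector about the tool's x, y, z in degrees. In form: [{"grip": .., "x": .., "y": .., "z": .., "rx": .., "ry": .., "rz": ..}, ...]. A call has 1 to 20 rows; each row shifts and turns the commanded pose from where the row before left it, along the tool's axes as they then stand; what a row does not reach is not made up. A row lasts 1/8 s, in which the tool goes at most 62.5 mm and 10.7 degrees, less where a joint would pass 70% of its speed; a pose out of reach is approached as far as the arm can. A call with a gripper value outside its range is refused whole. The fingers move at their own pace and stop on an object; "grip_force" is the grip in N (left out, the last holds). Time passes only in rows, so rows that do not move let the fingers close. It gives the time, the measured TCP pose, the force, the opening and the grip force at its end, in the units of the state.
- env.state(): the state, without advancing time (a new reading comes with each control period).
- cams.capture(name): name is "side" or "top"; returns the picture (384x512x3 uint8, red, green, blue); there is no depth.
- cams.calibration(name): a dict with "fx", "fy", "cx", "cy" (pixels), "extrinsics" (4x4, takes a point from camera to world coordinates). Camera axes: x right, y up, looking along -z (the intrinsics and any distortion apply to the point x, -y, -z); pixel columns grow to the right and rows downward; lengths in m; the calibration is good to about 2 mm. A picture is of the moment at which its call begins. calibration takes no time and is no camera call.
- env.finish_job(): hands the job in; it is judged then, once.
Trained networks look in the newest picture that a camera, given by its name, has taken for a name from the list of things; names that differ only in an ending like _2 or _b are one class to them, and where a whole thing is asked for, a point or a joint stands for the part that bears it (a point fixed in the world has none). Each returns a list of dicts, best first, with "p" (0 to 1); they miss things now and then, are a little off and sometimes report something else, mostly with a low value. They report only what shows in the picture. A call takes as long as a camera call.
- finder.boxes_of(camera, label): "position" ([column, row] in pixels, amid what is visible of it).
- finder.cut_out(camera, label): "pixels" (384x512 bool, what is visible of it) and "position" ([column, row] in pixels, amid what is visible of it).
- finder.landmark_of(camera, label): "position" ([column, row] in pixels: a listed point, or the origin of a listed thing).
The state is a dict: "clock": time; "joint_pos": joint angles; "qvel": joint speeds; "joint_efforts": joint torques, N m; "tool_pos": TCP position; "tool_rot": TCP orientation; "force": force on the tool from outside, world axes, zero at the start; "torque": the same for the moment, N m; "finger_gap": finger opening in m; "grasp_force": force on a finger pad.
Only numpy, scipy, OpenCV 4.12 (cv2) and the standard library are available. Lean on these libraries where they do the work, as an engineer would, in place of code of your own. Each camera call takes 0.05 s, during which the arm holds its last target. There are 200 camera calls.

## Task

Set the blue calibration block down upright between the two jaws of the black measuring fixture, let go of it, then turn the silver inner knob clockwise until the sliding jaw holds the block snugly (about 40 N) against the fixed jaw, without overtightening. The black outer ring around the knob has already been set to the measuring line: do not turn it, do not drop the block, leave the other things on the bench where they are, and let go of the knob at the end.

Things in the scene. Friction and masses are not known exactly. Their poses are not given: they have to be found in the camera images.
- fixture: Black measuring fixture, fixed, 190 (x) by 320 (y) mm, flat top 50 mm above the bench; origin at its underside's centre, z up. In a row along y at x = -15 mm: fixed steel jaw (face at y = -60 mm), sliding aluminium jaw facing it (jaws 16 mm high, 46 mm wide), coaxial knobs at y = +105 mm. A red pointer 10 mm high, at x = +83 mm, is driven by the outer ring.
- seat (a point): Point on the fixture's top, 50 mm above the bench, 30 mm from the fixed jaw's face: where the centre of the block's underside is once clamped. Axes as the fixture's: +y points to the sliding jaw and knobs.
- anvil: Fixed steel jaw, 46 (x) by 22 (y) by 16 (z) mm; origin at the foot of its clamping face, midway; the face looks to +y. The sliding jaw stands 66 to 75 mm from it at the start (not measured). Its rubber face pushes a loose block along the top up to the fixed jaw; then the clamping force climbs by about 25 N per mm of jaw travel.
- knob_top (a point): Centre of the top of the silver inner knob, on its vertical axis, 98 mm above the bench. A round cylinder, 30 mm across, from 70 to 98 mm above the bench. Clockwise from above closes the jaw, 5 mm per rad, 1.2 to 3 rad in all. Friction 0.36 N m while turning; in pauses between small steps it fades and a torque of 0.005 N m per newton of clamping force is left. Stays where it is left.
- ring_mark (a point): White mark on top of the black outer ring, 31 mm from the knob axis, 69 mm above the bench. The ring is a knurled disc, 66 mm across, 14 mm high, around the axis just below the inner knob; its top is 69 mm above the bench. It turns very easily (0.025 N m) about the same axis. It must stay as it is.
- block: Blue calibration block with a white top plate with three black dots, 28 (x) by 60 (y) by 36 (z) mm, about 160 g, loose on the bench; origin at the centre of its underside, z up. Its 60 mm length goes between the jaws, along the fixture's y (either way round).
- objective: Brass microscope objective standing on the bench, 34 mm across, 46 mm high, loose; origin at the centre of its underside. Bystander.
- ring_gauge: Steel ring gauge lying on the bench, 52 mm across, 14 mm high, loose; origin at the centre of its underside. Bystander.
- driver: Screwdriver with a red handle lying on the bench along its x, loose, about 0.2 m long; origin about its middle. Bystander.

How it is judged:
On the way, in this order (a step that is already met when the one before it is completed fails the run):
1. the block stands on the fixture's top between the jaws, let go (x of block in the frame of seat between -0.009 and 0.009 m and z of block in the frame of seat between -0.003 and 0.0025 m and y of block in the frame of seat between -0.003 and 0.016 m and angle between the y axis of block and the y axis of fixture, either way round below 0.12 rad and angle between block's own z axis and vertical below 0.08 rad and contact force between the fingers and block below 0.2 N), for 0.2 s.
2. the block is clamped against the fixed jaw with 25 to 60 N (x of block in the frame of seat between -0.009 and 0.009 m and z of block in the frame of seat between -0.003 and 0.0025 m and y of block in the frame of seat between -0.003 and 0.016 m and angle between the y axis of block and the y axis of fixture, either way round below 0.12 rad and angle between block's own z axis and vertical below 0.08 rad and contact force between anvil and block between 25 and 60 N), for 0.2 s.
At the end, for the whole second after the job is handed in: The block stands on the fixture's top within 9 mm across and 3 mm along of the seat point, in line within 0.12 rad, pressed on the fixed jaw with 25 to 60 N, at rest; the outer ring's mark is within 4 mm of where it was; the robot touches nothing (all of step 2 and y of block in the frame of seat below 0.003 m and linear speed of block below 0.01 m/s and distance of ring_mark from where it was at the start of the episode below 0.004 m).
It fails at once if the block is squeezed against the fixed jaw with more than 70 N (contact force between anvil and block above 70 N).
It fails at once if the outer ring is turned: its mark moves more than 4 mm (0.13 rad) (distance of ring_mark from where it was at the start of the episode above 0.004 m).
It fails at once if the block is let go more than 12 mm above the fixture's top (height (world z) of block above 0.062 m and contact force between the fingers and block below 0.05 N).
It fails at once if the objective, the ring gauge or the screwdriver is moved more than 20 mm (distance of any of objective, ring_gauge, driver from where it was at the start of the episode above 0.02 m).
It also fails if it takes over 72 s, if anything falls off the work surface, if the arm or the gripper's body presses on something with over 40 N, if the wrist force passes 120 N, or if a joint passes its speed limit or range.

## Working session

There is one attempt and no reset: what is moved stays moved. The work goes in short steps, Python scripts to look and compute and a tool call to move; the robot and the scene stay as the last step left them, time stands still between calls to the robot, and variables do not carry over. Pictures are saved under pics/ and viewed, at most 10 in all, crops included, and the job is handed in when it is done.

Besides the shell and the picture viewer there is one more tool, called after "Call:" as a command line: name --argument value ..., lists and objects as JSON in quotes. play_rows: Moves the arm, as the interface text tells. Its arguments: {"type":"object","properties":{"series":{"type":"array","items":{"type":"object","properties":{"grip":{"type":"number"},"x":{"type":"number"},"y":{"type":"number"},"z":{"type":"number"},"rx":{"type":"number"},"ry":{"type":"number"},"rz":{"type":"number"}}}},"grip_force":{"type":"number"}},"required":["series"]}

```bash
mkdir -p pics; cat > h.py <<'E'
import numpy as np, cv2
from workcell import env, cams, finder
from scipy.spatial.transform import Rotation as R
def ray(cam,px):
    c=cams.calibration(cam);E=np.array(c["extrinsics"])
    d=np.array([(px[0]-c["cx"])/c["fx"],-(px[1]-c["cy"])/c["fy"],-1.0])
    return E[:3,3],E[:3,:3]@d
def at(cam,px,z):
    o,d=ray(cam,px);return o+d*(z-o[2])/d[2]
def proj(cam,p):
    c=cams.calibration(cam);E=np.array(c["extrinsics"])
    q=E[:3,:3].T@(np.array(p)-E[:3,3])
    return np.array([c["cx"]-c["fx"]*q[0]/q[2],c["cy"]+c["fy"]*q[1]/q[2]])
def shot(cam,name=None):
    im=cams.capture(cam)
    if name: cv2.imwrite("pics/"+name,cv2.cvtColor(np.asarray(im),cv2.COLOR_RGB2BGR))
    return im
E
python3 - <<'E'
from h import *
np.set_printoptions(precision=4,suppress=True)
for c in("top","side"):
    k=cams.calibration(c);print(c,{a:(np.array(b).round(3).tolist()) for a,b in k.items()})
    shot(c,c+"0.png")
    for l,z in(("fixture",0),("seat",.05),("anvil",.05),("knob_top",.098),("ring_mark",.069),("block",0),("objective",0),("ring_gauge",0),("driver",0.01)):
        for r in finder.landmark_of(c,l)[:2]: print(c,l,round(r["p"],2),np.array(r["position"]),at(c,r["position"],z))
s=env.state();print(s)
E
```

```text
top {'fx': 442.457, 'fy': 442.457, 'cx': 257.29, 'cy': 188.962, 'extrinsics': [[-0.028, 0.987, -0.16, 0.445], [-0.999, -0.031, -0.018, 0.042], [-0.022, 0.159, 0.987, 1.213], [0.0, 0.0, 0.0, 1.0]]}
top fixture 0.8 [263.9 241.8] [0.4957 0.0492 0.    ]
top fixture 0.51 [373.  244.1] [ 0.4811 -0.2459  0.    ]
top seat 0.81 [273.  248.5] [0.4756 0.0257 0.05  ]
top seat 0.53 [353.8 145.4] [ 0.7446 -0.2009  0.05  ]
top anvil 0.58 [282.9 249.4] [0.4726 0.     0.05  ]
top knob_top 0.68 [218.8 233.5] [0.5156 0.1614 0.098 ]
top knob_top 0.31 [354.4 148.9] [ 0.7229 -0.1919  0.098 ]
top ring_mark 0.98 [213.3 241. ] [0.4986 0.179  0.069 ]
top block 0.78 [373.  244.9] [ 0.4789 -0.2458  0.    ]
top objective 0.65 [143.1 232.6] [0.5303 0.3805 0.    ]
top ring_gauge 0.6 [353.7 149.9] [ 0.7445 -0.2102  0.    ]
top ring_gauge 0.31 [144.1 234.2] [0.5259 0.3777 0.    ]
top driver 0.72 [212.5 139.5] [0.7852 0.185  0.01  ]
side {'fx': 445.293, 'fy': 445.293, 'cx': 258.483, 'cy': 188.08, 'extrinsics': [[-0.765, 0.442, -0.469, 0.066], [-0.644, -0.512, 0.568, 0.715], [0.011, 0.737, 0.676, 0.875], [0.0, 0.0, 0.
[... 463 characters left out ...]
9 [355.  178.1] [ 0.4822 -0.2417  0.    ]
side objective 0.72 [193.4 307.6] [0.5274 0.3791 0.    ]
side ring_gauge 0.58 [278.3 145.9] [ 0.7537 -0.2161  0.    ]
side driver 0.61 [178.2 207.6] [0.7805 0.1925 0.01  ]
{'clock': 1.0, 'joint_pos': array([-0.9964,  0.2551,  0.1082, -0.    , -1.4239, -0.2846]), 'qvel': array([-0.0011, -0.0013, -0.0015,  0.0007, -0.0008,  0.0007]), 'joint_efforts': array([ -0.    , -38.6406,  23.8074,   5.3676,  -0.0005,  -0.    ]), 'tool_pos': array([ 0.1572, -0.527 ,  0.2423]), 'tool_rot': array([-0.4536,  3.1087,  0.0001]), 'force': array([0.1965, 0.5281, 0.1042]), 'torque': array([ 0.0211, -0.0593, -0.0156]), 'grasp_force': 0.0, 'finger_gap': 0.08559434643794195}
```

```bash
python3 - <<'E'
import cv2
a=cv2.imread("pics/top0.png")[170:330,140:440];cv2.imwrite("pics/topc.png",cv2.resize(a,(800,427),interpolation=3))
a=cv2.imread("pics/side0.png")[120:340,160:420];cv2.imwrite("pics/sidec.png",cv2.resize(a,None,fx=2.7,fy=2.7,interpolation=3))
E
```

```text
(no output)
```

View pics/topc.png

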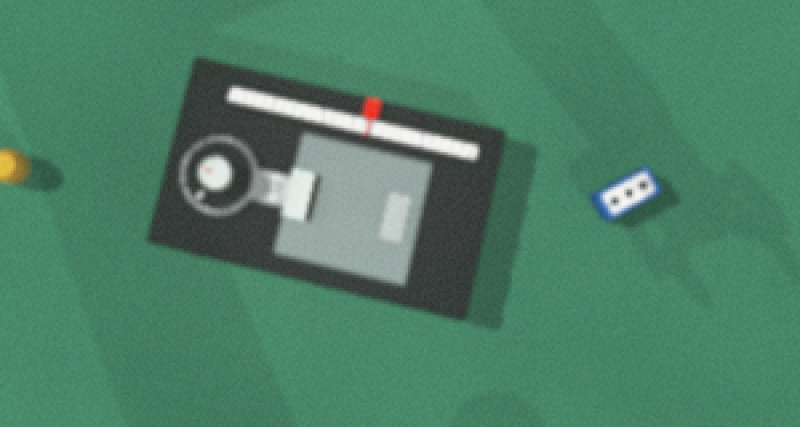

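View pics/sidec.png

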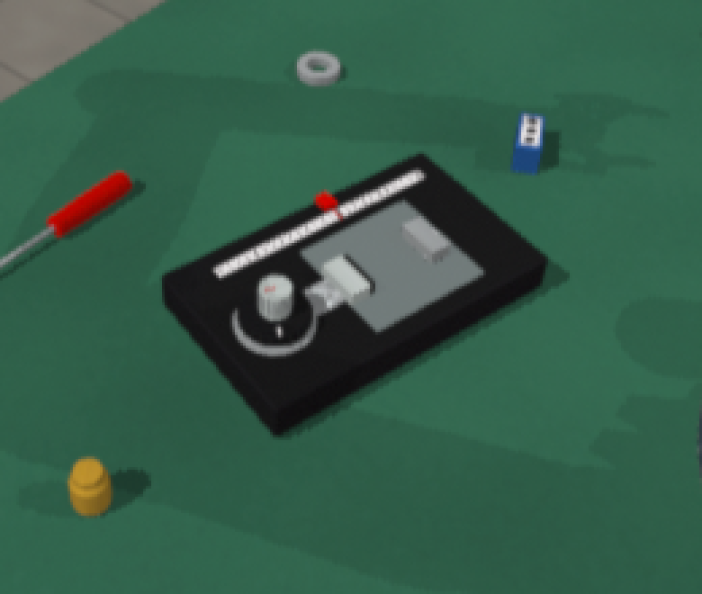

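```bash
python3 - <<'E'
from h import *
np.set_printoptions(precision=4,suppress=True)
im=cv2.cvtColor(cv2.imread("pics/top0.png"),cv2.COLOR_BGR2RGB).astype(int)
C=np.array([(195,58),(505,130),(465,320),(150,240)])/2.6667+[140,170]
P=np.array([at("top",c,.05) for c in C]);print(P,P.mean(0))
e=P[0]-P[1]; f=P[3]-P[2]; print([np.arctan2(-v[0],v[1]) for v in(e,f)], np.linalg.norm(e),np.linalg.norm(f),np.linalg.norm(P[0]-P[3]))
# mask based
dark=((im.max(2)<75)&(np.abs(im[...,0]-im[...,1])<25)).astype(np.uint8)
dark[:, :185]=0; dark[:,345:]=0; dark[:180]=0; dark[300:]=0
cs,_=cv2.findContours(dark,0,2);c=max(cs,key=cv2.contourArea)
r=cv2.boxPoints(cv2.minAreaRect(c));Q=np.array([at("top",p,.05) for p in r]);print("rect",r,Q,Q.mean(0))
for i in range(4):
  v=Q[i]-Q[i-1];print(np.linalg.norm(v),np.arctan2(-v[0],v[1]))
for cam,f in(("top","top0.png"),("side","side0.png")):
  im=cv2.cvtColor(cv2.imread("pics/"+f),cv2.COLOR_BGR2RGB).astype(int)
  p=proj(cam,[.48,-.245,.03]).astype(int);print(p)
  sub=im[p[1]-22:p[1]+22,p[0]-22:p[0]+22]
  blob=(sub[...,2]>sub[...,1]+20)|(sub.min(2)>140)
  w=(sub.min(2)>130)
  for n,m,z in(("all",blob,.036),("white",w,.036)):
    m=cv2.morphologyEx(m.astype(np.uint8),cv2.MORPH_CLOSE,np.ones((5,5)))
    cs,_=cv2.findContours(m,0,2);c=max(cs,key=cv2.contourArea)
    pts=np.array([at(cam,q[0]+p-22,z)[:2] for q in c],np.float32)
    R_=cv2.minAreaRect(pts*1000);print(cam,n,R_)
E
```

```text
[[ 0.6301  0.1802  0.05  ]
 [ 0.5488 -0.1248  0.05  ]
 [ 0.3673 -0.0767  0.05  ]
 [ 0.4516  0.2264  0.05  ]] [0.4994 0.0513 0.05  ]
[np.float64(-0.26041997038605086), np.float64(-0.27133891465112164)] 0.31562198974705913 0.314556451155675 0.18437275441336104
rect [[195.203  260.4128]
 [212.0703 190.8352]
 [330.5898 219.5672]
 [313.7225 289.1448]] [[ 0.4506  0.2291  0.05  ]
 [ 0.6327  0.183   0.05  ]
 [ 0.5466 -0.1278  0.05  ]
 [ 0.3695 -0.0751  0.05  ]] [0.4998 0.0523 0.05  ]
0.31486213171694033 -0.2606423775179774
0.18779560683275978 -1.8187833465276686
0.322531021012036 2.8714660042485547
0.18479702558998867 1.281589939995225
[375 244]
top all ((485.3114929199219, -241.22267150878906), (30.9290771484375, 65.31245422363281), 26.810606002807617)
top white ((485.6482238769531, -243.79574584960938), (24.378772735595703, 51.16596984863281), 26.455907821655273)
[357 170]
side all ((477.5296630859375, -225.05609130859375), (28.79923439025879, 100.09170532226562), 26.0518741607666)
side white ((485.38385009765625, -242.53073120117188), (19.72991371154785, 47.7026252746582), 26.17495346069336)
```

```bash
cat >> h.py <<'E'
def togo(p,yaw):
    """shift (cm) in current tool axes to p, and rz (deg) so that tool y lines up with world dir yaw (mod pi); options"""
    s=env.state();M=R.from_rotvec(s["tool_rot"]).as_matrix()
    d=M.T@(np.array(p)-s["tool_pos"])*100
    a=np.arctan2(M[1,1],M[0,1])
    o=[np.degrees((a-yaw)%np.pi)-k for k in(0,180)]  # tool z down: +rz turns world yaw negative
    print("shift cm",d.round(2),"rz options",np.round(o,1),"yaw y-axis",np.degrees(a).round(1),"tilt",M[:,2].round(3),"j6",s["joint_pos"][5].round(3),"t",s["clock"])
E
python3 - <<'E'
from h import *
print(env.tip_extent)
togo([.4855,-.243,.10],np.radians(26.4))
# knob/ring refinement
for cam,f in(("top","top0.png"),("side","side0.png")):
  shot(cam)
  for l,z in(("knob_top",None),("block",None),("anvil",None)):
    for r in finder.cut_out(cam,l)[:1]:
      m=np.array(r["pixels"]);v,u=np.nonzero(m)
      print(cam,l,round(r["p"],2),m.sum(),u.min(),u.max(),v.min(),v.max(),r["position"])
# compare predicted model points to the image
Rz=R.from_euler("z",-.265).as_matrix();c=np.array([.499,.051,0])
im=cv2.imread("pics/top0.png");
def fx(p):return c+Rz@np.array(p)
S=8;x0,y0=180,185
a=cv2.resize(im[y0:285,x0:330],None,fx=5.3,fy=5.3,interpolation=2)
def dr(p,col):
  q=(proj("top",fx(p))+.5-[x0,y0])*5.3;cv2.circle(a,tuple(q.astype(int)),2,col,-1)
for s in(-.023,.023):
  for y in(-.06,-.082): dr((-.015+s,y,.066),(0,0,255))
for t in np.arange(0,6.28,.3):
  dr((-.015+.015*np.cos(t),.105+.015*np.sin(t),.098),(0,0,255));dr((-.015+.033*np.cos(t),.105+.033*np.sin(t),.069),(255,0,255))
  
for p in((.095,.16,.05),(.095,-.16,.05),(-.095,.16,.05),(-.095,-.16,.05)): dr(p,(0,255,255))
for y in (.006,.015):
  for s in(-.023,.023): dr((-.015+s,y,.066),(255,0,0))
cv2.imwrite("pics/ov.png",a)
E
```

```text
0.011
shift cm [-39.58  17.84  14.23] rz options [ 80.2 -99.8] yaw y-axis 106.6 tilt [ 0.  0. -1.] j6 -0.285 t 1.0
top knob_top 0.6 8851 195 329 191 288 [261.5, 242.5]
top block 0.65 274 362 386 233 251 [375.7, 244.5]
top anvil 0.58 142 283 292 242 259 [287.6, 252.6]
side knob_top 0.88 8144 220 362 177 281 [288.5, 228.2]
side block 0.64 8194 220 362 177 281 [288.7, 226.7]
side anvil 0.68 154 309 325 201 216 [316.5, 208.2]
```

View pics/ov.png

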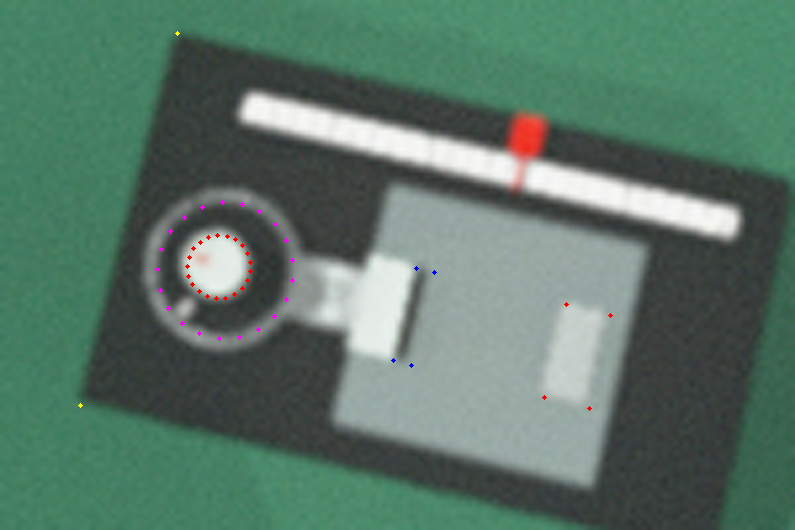

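Call:
play_rows --series '[{"x": -3.96,"y": 1.78,"z": 0.8},{"x": -3.96,"y": 1.78,"z": 0.8},{"x": -3.96,"y": 1.78,"z": 0.8},{"x": -3.96,"y": 1.78,"z": 0.8},{"x": -3.96,"y": 1.78,"z": 0.8},{"x": -3.96,"y": 1.78,"z": 0.8},{"x": -3.96,"y": 1.78,"z": 0.8},{"x": -3.96,"y": 1.78,"z": 0.8},{"x": -3.96,"y": 1.78,"z": 0.8},{"x": -3.96,"y": 1.78,"z": 0.8},{"rz": -10},{"rz": -10},{"rz": -10},{"rz": -10},{"rz": -10},{"rz": -10},{"rz": -10},{"rz": -10},{"rz": -10},{"rz": -10}]'

```text
invalid input at $.series[0]: expected keys grip, x, y, z, rx, ry, rz
```

```bash
python3 - <<'E'
from h import *
togo([.4855,-.243,.02],np.radians(26.4))
for cam,f in(("top","top0.png"),("side","side0.png")):
  im=cv2.cvtColor(cv2.imread("pics/"+f),cv2.COLOR_BGR2RGB).astype(int)
  p=proj(cam,[.513,.159,.098]).round().astype(int);h=14
  sub=im[p[1]-h:p[1]+h,p[0]-h:p[0]+h].min(2)
  m=(sub>120).astype(np.uint8);n,L,st,ce=cv2.connectedComponentsWithStats(m)
  i=1+np.argmax(st[1:,4]);print(cam,p,st[i],ce[i]+p-h,at(cam,ce[i]+p-h,.098))
  for row in sub[::1]:print(' '.join('%3d'%x for x in row)) if cam=="side" else 0
E
```

```text
shift cm [-39.58  17.84  22.23] rz options [ 80.2 -99.8] yaw y-axis 106.6 tilt [ 0. -0. -1.] j6 -0.285 t 1.4
top [220 235] [  8   7  13  13 136] [220.13235294 234.33088235] [0.51345823 0.15808874 0.098     ]
side [262 226] [  8  10  12  16 145] [260.91034483 228.75172414] [0.50906884 0.16697381 0.098     ]
 24  26  40  65 106 152 146 214 222 207 192 220 210 187 152 112  64  42  28  25  25  25  29  53  78  92 108 111
 40  65 106 156 184 212 156 196 222 220 188 188 153 112  64  42  27  25  24  25  24  25  34  70 106 112 113 114
107 158 181 203 221 222 183 167 204 190 149 111  64  42  26  25  25  24  25  25  25  25  30  60  99 111 113 113
181 220 220 193 208 220 195 155 147 113  64  41  26  24  25  25  25  24  24  24  25  24  26  37  72 100 112 113
202 224 222 198 168 178 134  94  60  41  27  25  23  24  24  26  24  25  25  24  25  24  24  26  39  72 100 111
195 218 196 176 115  87  54  37  26  25  25  26  25  24  26  24  25  25  24  23  26  25  25  24  26  39  72 100
192 179 121  88  48  33  26  25  25  25  25  23  25  25  24  24  24  25  25  25  25  25  25  24  25  25  39  73
121  88 
[... 1643 characters left out ...]
  20  17  17  17  19  27  61
 31  23  23  23  23  23  27  62 125 129 148 128 141 131 123 117 115 111 106  95  37  18  17  18  17  21  24  46
 40  23  22  22  22  23  23  48 113 134 150 129 138 131 120 117 114 112 108  80  31  18  18  20  20  24  26  44
 44  22  23  23  23  22  24  34  79 123 147 135 140 132 125 121 117 113  94  57  24  20  21  25  24  25  25  43
 43  22  22  23  22  23  23  25  40  80 120 133 144 133 128 124 106  94  61  30  21  24  24  25  24  24  23  44
 51  25  23  23  22  22  23  23  25  36  62  93 117 108 103 100  67  52  32  25  25  24  24  25  25  23  24  49
 72  30  23  24  23  23  23  24  23  24  28  37  46  44  44  44  32  27  26  26  24  24  25  25  24  23  27  61
```

Call:
play_rows --series '[{"grip": 8.5,"x": -3.96,"y": 1.78,"z": 0.8,"rx": 0,"ry": 0,"rz": 0},{"grip": 8.5,"x": -3.96,"y": 1.78,"z": 0.8,"rx": 0,"ry": 0,"rz": 0},{"grip": 8.5,"x": -3.96,"y": 1.78,"z": 0.8,"rx": 0,"ry": 0,"rz": 0},{"grip": 8.5,"x": -3.96,"y": 1.78,"z": 0.8,"rx": 0,"ry": 0,"rz": 0},{"grip": 8.5,"x": -3.96,"y": 1.78,"z": 0.8,"rx": 0,"ry": 0,"rz": 0},{"grip": 8.5,"x": -3.96,"y": 1.78,"z": 0.8,"rx": 0,"ry": 0,"rz": 0},{"grip": 8.5,"x": -3.96,"y": 1.78,"z": 0.8,"rx": 0,"ry": 0,"rz": 0},{"grip": 8.5,"x": -3.96,"y": 1.78,"z": 0.8,"rx": 0,"ry": 0,"rz": 0},{"grip": 8.5,"x": -3.96,"y": 1.78,"z": 0.8,"rx": 0,"ry": 0,"rz": 0},{"grip": 8.5,"x": -3.96,"y": 1.78,"z": 0.8,"rx": 0,"ry": 0,"rz": 0},{"grip": 8.5,"x": 0,"y": 0,"z": 0,"rx": 0,"ry": 0,"rz": -10},{"grip": 8.5,"x": 0,"y": 0,"z": 0,"rx": 0,"ry": 0,"rz": -10},{"grip": 8.5,"x": 0,"y": 0,"z": 0,"rx": 0,"ry": 0,"rz": -10},{"grip": 8.5,"x": 0,"y": 0,"z": 0,"rx": 0,"ry": 0,"rz": -10},{"grip": 8.5,"x": 0,"y": 0,"z": 0,"rx": 0,"ry": 0,"rz": -10},{"grip": 8.5,"x": 0,"y": 0,"z": 0,"rx": 0,"ry": 0,"rz": -10},{"grip": 8.5,"x": 0,"y": 0,"z": 0,"rx": 0,"ry": 0,"rz": -10},{"grip": 8.5,"x": 0,"y": 0,"z": 0,"rx": 0,"ry": 0,"rz": -10},{"grip": 8.5,"x": 0,"y": 0,"z": 0,"rx": 0,"ry": 0,"rz": -10},{"grip": 8.5,"x": 0,"y": 0,"z": 0,"rx": 0,"ry": 0,"rz": -10}]'

```text
clock: 3.9
tool_pos: [0.4858, -0.2433, 0.1623]
tool_rot: [2.678, -1.643, 0.0]
force: [0.2, -0.2, 0.1]
finger_gap: 0.085
grasp_force: 0.0
```

```bash
python3 - <<'E'
from h import *
togo([.4855,-.243,.02],np.radians(26.4))
E
```

```text
shift cm [-0.05  0.02 14.23] rz options [   0.5 -179.5] yaw y-axis -153.1 tilt [ 0. -0. -1.] j6 0.646 t 3.9
```

```bash
python3 - <<'E'
from h import *
s=env.state();print(s["joint_pos"],s["qvel"],s["tool_pos"],s["force"],s["torque"])
E
```

```text
[-1.76207747e-01  2.79524963e-01 -6.47542687e-02  3.78861484e-05
 -1.22643319e+00  6.46281171e-01] [ 5.77978460e-04 -4.32999224e-04 -1.10454911e-03  8.02989146e-04
 -8.20886229e-04  1.38636456e+00] [ 0.48583765 -0.24334664  0.16231804] [ 0.24001076 -0.17477035  0.14001443] [ 0.02577836 -0.02379858 -0.00967609]
```

Call:
play_rows --series '[{"grip": 8.5,"x": -0.02,"y": 0,"z": 2.4,"rx": 0,"ry": 0,"rz": 0.5},{"grip": 8.5,"x": 0,"y": 0,"z": 2.4,"rx": 0,"ry": 0,"rz": 0},{"grip": 8.5,"x": 0,"y": 0,"z": 2.4,"rx": 0,"ry": 0,"rz": 0},{"grip": 8.5,"x": 0,"y": 0,"z": 2.0,"rx": 0,"ry": 0,"rz": 0},{"grip": 8.5,"x": 0,"y": 0,"z": 0,"rx": 0,"ry": 0,"rz": 0}]'

```text
clock: 4.53
tool_pos: [0.4846, -0.2428, 0.0689]
tool_rot: [2.665, -1.662, -0.005]
force: [-0.3, -0.5, 0.3]
finger_gap: 0.0854
grasp_force: 0.0
```

```bash
python3 - <<'E'
from h import *
togo([.4855,-.243,.02],np.radians(26.4))
s=env.state();print(s["joint_pos"])
im=shot("top","near.png");sd=shot("side","nears.png")
p=proj("top",[.4855,-.243,.036]).astype(int);q=proj("side",[.4855,-.243,.036]).astype(int)
a=im[p[1]-45:p[1]+45,p[0]-45:p[0]+45];b=sd[q[1]-45:q[1]+45,q[0]-45:q[0]+45]
cv2.imwrite("pics/nearc.png",cv2.cvtColor(cv2.resize(np.hstack([a,b]),(800,400),interpolation=2),cv2.COLOR_RGB2BGR))
E
```

```text
shift cm [ 0.06 -0.08  4.89] rz options [179.7  -0.3] yaw y-axis -153.9 tilt [-0.003  0.001 -1.   ] j6 0.631 t 4.525
[-1.75844740e-01  3.59163156e-01 -2.08867196e-01 -2.67541348e-04
 -1.00624704e+00  6.31470680e-01]
```

View pics/nearc.png

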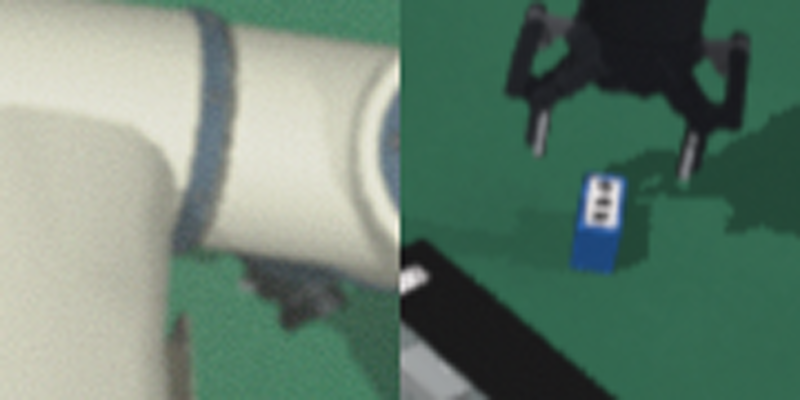

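Call:
play_rows --grip_force 40 --series '[{"grip": 8.5,"x": 0.06,"y": -0.06,"z": 1.7,"rx": 0,"ry": 0,"rz": -0.3},{"grip": 8.5,"x": 0,"y": 0,"z": 1.7,"rx": 0,"ry": 0,"rz": 0},{"grip": 8.5,"x": 0,"y": 0,"z": 1.5,"rx": 0,"ry": 0,"rz": 0},{"grip": 8.5,"x": 0,"y": 0,"z": 0,"rx": 0,"ry": 0,"rz": 0},{"grip": 5,"x": 0,"y": 0,"z": 0,"rx": 0,"ry": 0,"rz": 0},{"grip": 4,"x": 0,"y": 0,"z": 0,"rx": 0,"ry": 0,"rz": 0},{"grip": 3.2,"x": 0,"y": 0,"z": 0,"rx": 0,"ry": 0,"rz": 0},{"grip": 2,"x": 0,"y": 0,"z": 0,"rx": 0,"ry": 0,"rz": 0},{"grip": 2,"x": 0,"y": 0,"z": 0,"rx": 0,"ry": 0,"rz": 0},{"grip": 2,"x": 0,"y": 0,"z": 0,"rx": 0,"ry": 0,"rz": 0},{"grip": 2,"x": 0,"y": 0,"z": 0,"rx": 0,"ry": 0,"rz": 0}]'

```text
clock: 6.0
tool_pos: [0.4869, -0.2436, 0.0218]
tool_rot: [-2.67, 1.655, -0.001]
force: [-1.2, 1.1, 5.0]
finger_gap: 0.0273
grasp_force: 40.7
```

```bash
python3 - <<'E'
from h import *
s=env.state();print(s["joint_pos"],s["qvel"].max(),s["tool_pos"],s["force"],s["torque"],s["finger_gap"],s["grasp_force"])
togo([.4855,-.243,.02],np.radians(26.4))
E
```

```text
[-1.76109031e-01  4.14861256e-01 -2.64578513e-01  3.22282210e-04
 -8.90493999e-01  6.36937702e-01] 0.0005594226981701544 [ 0.4868611  -0.24355316  0.02182344] [-1.16996735  1.13828471  4.99578849] [ 0.31415237  0.39205425 -0.01126931] 0.027335952197310928 40.724583864212036
shift cm [-0.11  0.1   0.18] rz options [   0. -180.] yaw y-axis -153.6 tilt [ 0.001 -0.    -1.   ] j6 0.637 t 6.0
```

Call:
play_rows --series '[{"grip": 2,"x": 0,"y": 0,"z": -2,"rx": 0,"ry": 0,"rz": 0},{"grip": 2,"x": 0,"y": 0,"z": -3,"rx": 0,"ry": 0,"rz": 0},{"grip": 2,"x": 0,"y": 0,"z": -3,"rx": 0,"ry": 0,"rz": 0},{"grip": 2,"x": 0,"y": 0,"z": -2,"rx": 0,"ry": 0,"rz": 7},{"grip": 2,"x": 0,"y": 0,"z": 0,"rx": 0,"ry": 0,"rz": 7},{"grip": 2,"x": 0,"y": 0,"z": 0,"rx": 0,"ry": 0,"rz": 7},{"grip": 2,"x": 0,"y": 0,"z": 0,"rx": 0,"ry": 0,"rz": 7},{"grip": 2,"x": 0,"y": 0,"z": 0,"rx": 0,"ry": 0,"rz": 7},{"grip": 2,"x": 0,"y": 0,"z": 0,"rx": 0,"ry": 0,"rz": 6.6},{"grip": 2,"x": 0,"y": 0,"z": 0,"rx": 0,"ry": 0,"rz": 0},{"grip": 2,"x": 0,"y": 0,"z": 0,"rx": 0,"ry": 0,"rz": 0}]'

```text
clock: 7.38
tool_pos: [0.4863, -0.2433, 0.1208]
tool_rot: [1.911, -2.493, -0.001]
force: [-0.1, 0.1, -0.6]
finger_gap: 0.0273
grasp_force: 39.9
```

```bash
python3 - <<'E'
from h import *
s=env.state();print(s["tool_pos"],s["force"],s["finger_gap"],s["grasp_force"])
togo([.478,.0323,.11],-.265)
E
```

```text
[ 0.48626189 -0.24328392  0.12083387] [-0.09648089  0.069959   -0.64722435] 0.027345087412148278 39.918015003204346
shift cm [-26.39   7.97   1.09] rz options [ 1.000e-01 -1.799e+02] yaw y-axis 164.9 tilt [-0.001  0.    -1.   ] j6 -0.087 t 7.375
```

Call:
play_rows --series '[{"grip": 2,"x": -1.44,"y": 0.4,"z": 0,"rx": 0,"ry": 0,"rz": 0},{"grip": 2,"x": -2.5,"y": 0.75,"z": 0,"rx": 0,"ry": 0,"rz": 0},{"grip": 2,"x": -2.5,"y": 0.75,"z": 0,"rx": 0,"ry": 0,"rz": 0},{"grip": 2,"x": -2.5,"y": 0.75,"z": 0,"rx": 0,"ry": 0,"rz": 0},{"grip": 2,"x": -2.5,"y": 0.75,"z": 0,"rx": 0,"ry": 0,"rz": 0},{"grip": 2,"x": -2.5,"y": 0.75,"z": 0,"rx": 0,"ry": 0,"rz": 0},{"grip": 2,"x": -2.5,"y": 0.75,"z": 0,"rx": 0,"ry": 0,"rz": 0},{"grip": 2,"x": -2.5,"y": 0.75,"z": 0,"rx": 0,"ry": 0,"rz": 0},{"grip": 2,"x": -2.5,"y": 0.75,"z": 0,"rx": 0,"ry": 0,"rz": 0},{"grip": 2,"x": -2.5,"y": 0.77,"z": 0,"rx": 0,"ry": 0,"rz": 0},{"grip": 2,"x": -1.5,"y": 0.5,"z": 0,"rx": 0,"ry": 0,"rz": 0},{"grip": 2,"x": -0.95,"y": 0.3,"z": 0.5,"rx": 0,"ry": 0,"rz": 0},{"grip": 2,"x": 0,"y": 0,"z": 0.5,"rx": 0,"ry": 0,"rz": 0},{"grip": 2,"x": 0,"y": 0,"z": 0,"rx": 0,"ry": 0,"rz": 0},{"grip": 2,"x": 0,"y": 0,"z": 0,"rx": 0,"ry": 0,"rz": 0}]'

```text
clock: 9.25
tool_pos: [0.4788, 0.0316, 0.1112]
tool_rot: [1.907, -2.496, 0.0]
force: [0.0, -0.4, -2.5]
finger_gap: 0.0273
grasp_force: 39.9
```

```bash
python3 - <<'E'
from h import *
s=env.state();print(s["tool_pos"],s["force"],s["finger_gap"],s["grasp_force"])
togo([.478,.0323,.0718],-.265)
sd=shot("side");a=sd[150:270,215:375]
k=5;a=cv2.resize(a,None,fx=k,fy=k,interpolation=2);a=cv2.cvtColor(a,cv2.COLOR_RGB2BGR)
M=R.from_euler("z",-.265).as_matrix();t=s["tool_pos"]
def dr(p,c):
  q=(proj("side",p)+.5-[215,150])*k;cv2.circle(a,tuple(q.astype(int)),2,c,-1)
for z in(0,.036):
  for x in(-.014,.014):
    for y in(-.03,.03):dr(t+[0,0,-.0218]+M@np.array([x,y,z]),(0,255,255))
C=np.array([.499,.0525,0])
for x in(-.038,.008):
  for y in(-.082,-.06):dr(C+M@np.array([x,y,.066]),(0,0,255))
cv2.imwrite("pics/hov.png",a)
E
```

```text
[0.47881606 0.03156808 0.11124317] [ 0.01693354 -0.39079065 -2.46804919] 0.0272703490329182 39.92485463619232
shift cm [-0.05  0.1   3.94] rz options [ 1.799e+02 -1.000e-01] yaw y-axis 164.8 tilt [-0. -0. -1.] j6 -0.66 t 9.25
```

View pics/hov.png

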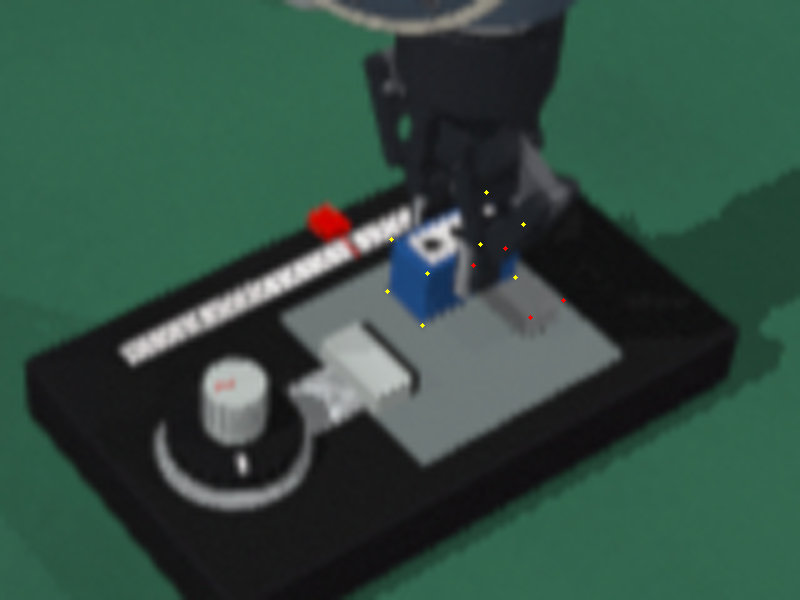

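Call:
play_rows --series '[{"grip": 2,"x": -0.2,"y": 0.1,"z": 0.6,"rx": 0,"ry": 0,"rz": 0},{"grip": 2,"x": 0,"y": 0,"z": 0.6,"rx": 0,"ry": 0,"rz": 0},{"grip": 2,"x": 0,"y": 0,"z": 0.6,"rx": 0,"ry": 0,"rz": 0},{"grip": 2,"x": 0,"y": 0,"z": 0.4,"rx": 0,"ry": 0,"rz": 0},{"grip": 2,"x": 0,"y": 0,"z": 0.3,"rx": 0,"ry": 0,"rz": 0},{"grip": 2,"x": 0,"y": 0,"z": 0,"rx": 0,"ry": 0,"rz": 0},{"grip": 2,"x": 0,"y": 0,"z": 0,"rx": 0,"ry": 0,"rz": 0}]'

```text
clock: 10.18
tool_pos: [0.4785, 0.0344, 0.0865]
tool_rot: [-1.908, 2.495, -0.0]
force: [-0.4, 0.0, -1.6]
finger_gap: 0.0275
grasp_force: 39.9
```

Call:
play_rows --series '[{"grip": 2,"x": 0,"y": 0,"z": 0.3,"rx": 0,"ry": 0,"rz": 0},{"grip": 2,"x": 0,"y": 0,"z": 0.3,"rx": 0,"ry": 0,"rz": 0},{"grip": 2,"x": 0,"y": 0,"z": 0.3,"rx": 0,"ry": 0,"rz": 0},{"grip": 2,"x": 0,"y": 0,"z": 0.3,"rx": 0,"ry": 0,"rz": 0},{"grip": 2,"x": 0,"y": 0,"z": 0.1,"rx": 0,"ry": 0,"rz": 0},{"grip": 2,"x": 0,"y": 0,"z": 0,"rx": 0,"ry": 0,"rz": 0},{"grip": 2,"x": 0,"y": 0,"z": 0,"rx": 0,"ry": 0,"rz": 0}]'

```text
clock: 11.05
tool_pos: [0.4785, 0.0344, 0.0734]
tool_rot: [-1.908, 2.495, -0.0]
force: [0.2, -0.6, -2.0]
finger_gap: 0.0272
grasp_force: 39.9
```

```bash
python3 - <<'E'
from h import *
s=env.state();print(s["tool_pos"],s["force"],s["torque"],s["finger_gap"],s["grasp_force"])
shot("side","pl.png");a=cv2.imread("pics/pl.png")[150:270,215:375]
cv2.imwrite("pics/plc.png",cv2.resize(a,None,fx=5,fy=5,interpolation=2))
E
```

```text
[0.47845851 0.03436724 0.07339077] [ 0.23174328 -0.56286308 -2.02342389] [ 0.04168642 -0.00629321 -0.00520766] 0.027237002749242678 39.92524266242981
```

View pics/plc.png

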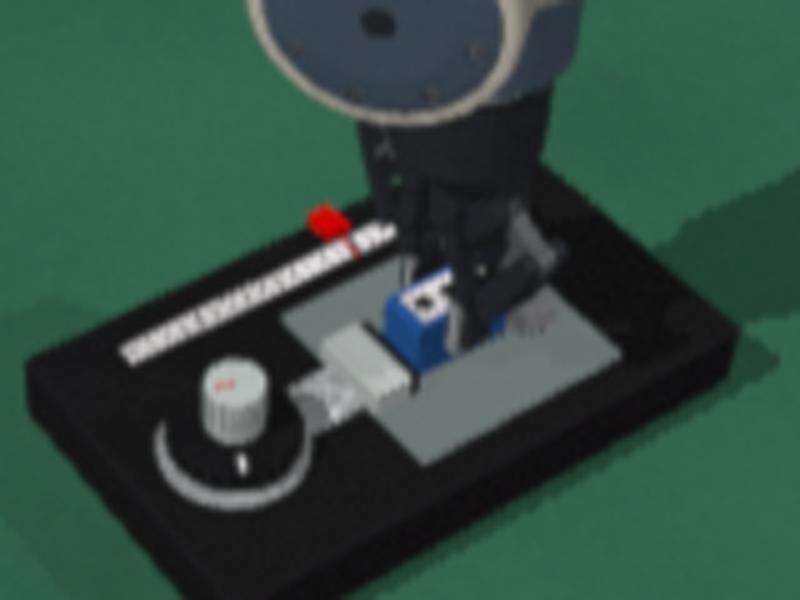

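Call:
play_rows --series '[{"grip": 2,"x": 0,"y": 0,"z": 0.08,"rx": 0,"ry": 0,"rz": 0},{"grip": 2,"x": 0,"y": 0,"z": 0.08,"rx": 0,"ry": 0,"rz": 0},{"grip": 2,"x": 0,"y": 0,"z": 0,"rx": 0,"ry": 0,"rz": 0},{"grip": 2,"x": 0,"y": 0,"z": 0,"rx": 0,"ry": 0,"rz": 0}]'

```text
clock: 11.6
tool_pos: [0.4784, 0.0343, 0.0718]
tool_rot: [-1.908, 2.496, -0.0]
force: [0.1, -0.1, 0.3]
finger_gap: 0.0274
grasp_force: 40.1
```

Call:
play_rows --series '[{"grip": 2,"x": 0,"y": 0,"z": 0.02,"rx": 0,"ry": 0,"rz": 0},{"grip": 3.2,"x": 0,"y": 0,"z": 0,"rx": 0,"ry": 0,"rz": 0},{"grip": 4.0,"x": 0,"y": 0,"z": 0,"rx": 0,"ry": 0,"rz": 0},{"grip": 5,"x": 0,"y": 0,"z": 0,"rx": 0,"ry": 0,"rz": 0},{"grip": 5.5,"x": 0,"y": 0,"z": 0,"rx": 0,"ry": 0,"rz": 0},{"grip": 5.5,"x": 0,"y": 0,"z": -1,"rx": 0,"ry": 0,"rz": 0},{"grip": 5.5,"x": 0,"y": 0,"z": -2,"rx": 0,"ry": 0,"rz": 0},{"grip": 5.5,"x": 0,"y": 0,"z": -3,"rx": 0,"ry": 0,"rz": 0},{"grip": 5.5,"x": 0,"y": 0,"z": -3,"rx": 0,"ry": 0,"rz": 0},{"grip": 5.5,"x": 0,"y": 0,"z": 0,"rx": 0,"ry": 0,"rz": 0},{"grip": 5.5,"x": 0,"y": 0,"z": 0,"rx": 0,"ry": 0,"rz": 0}]'

```text
clock: 12.98
tool_pos: [0.4781, 0.0344, 0.1615]
tool_rot: [-1.908, 2.496, 0.001]
force: [0.1, -0.3, -1.4]
finger_gap: 0.0552
grasp_force: 0.0
```

```bash
python3 - <<'E'
from h import *
s=env.state();print(s["joint_pos"],s["tool_pos"],s["force"],s["finger_gap"],s["grasp_force"])
togo([.5133,.158,.15],0)
shot("side","rel.png");a=cv2.imread("pics/rel.png")[150:270,215:375]
cv2.imwrite("pics/relc.png",cv2.resize(a,None,fx=5,fy=5,interpolation=2))
E
```

```text
[ 3.99496349e-01  1.58230904e-01 -2.24684210e-01 -4.28678136e-04
 -1.18783456e+00 -6.64691953e-01] [0.47807861 0.03439909 0.16148451] [ 0.11427457 -0.33141497 -1.43446078] 0.05522656139201473 0.0
shift cm [-12.85  -0.16   1.15] rz options [164.8 -15.2] yaw y-axis 164.8 tilt [-0.  0. -1.] j6 -0.665 t 12.975
```

View pics/relc.png

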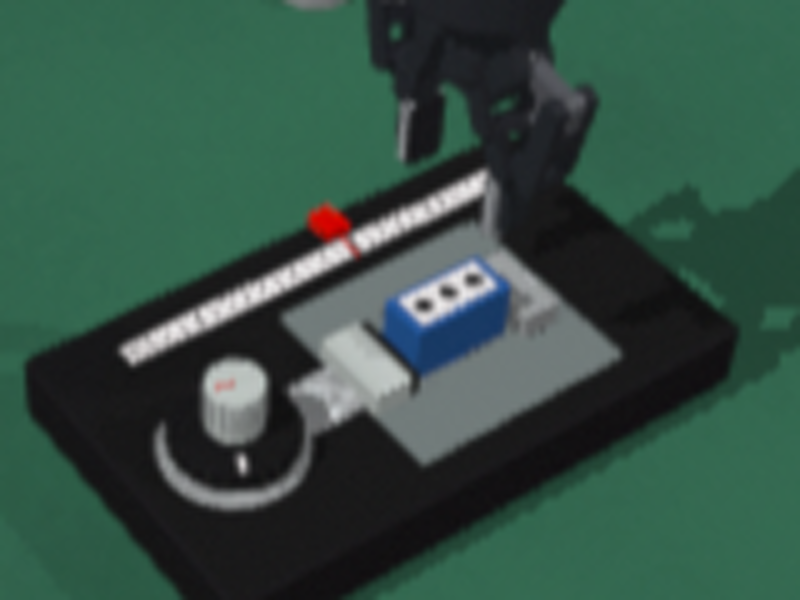

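Call:
play_rows --series '[{"grip": 5.0,"x": -1.5,"y": 0,"z": 0,"rx": 0,"ry": 0,"rz": 0},{"grip": 5.0,"x": -3,"y": 0,"z": 0,"rx": 0,"ry": 0,"rz": 0},{"grip": 5.0,"x": -4,"y": 0,"z": 0,"rx": 0,"ry": 0,"rz": 0},{"grip": 5.0,"x": -2.85,"y": 0,"z": 0,"rx": 0,"ry": 0,"rz": 0},{"grip": 5.0,"x": -1.5,"y": -0.16,"z": 0,"rx": 0,"ry": 0,"rz": 0},{"grip": 5.0,"x": 0,"y": 0,"z": 0,"rx": 0,"ry": 0,"rz": -10},{"grip": 5.0,"x": 0,"y": 0,"z": 0,"rx": 0,"ry": 0,"rz": -10},{"grip": 5.0,"x": 0,"y": 0,"z": 0,"rx": 0,"ry": 0,"rz": -10},{"grip": 5.0,"x": 0,"y": 0,"z": 0,"rx": 0,"ry": 0,"rz": -10},{"grip": 5.0,"x": 0,"y": 0,"z": 0,"rx": 0,"ry": 0,"rz": -10},{"grip": 5.0,"x": 0,"y": 0,"z": 0,"rx": 0,"ry": 0,"rz": -10},{"grip": 5.0,"x": 0,"y": 0,"z": 0,"rx": 0,"ry": 0,"rz": -10},{"grip": 5.0,"x": 0,"y": 0,"z": 0,"rx": 0,"ry": 0,"rz": -10},{"grip": 5.0,"x": 0,"y": 0,"z": 0,"rx": 0,"ry": 0,"rz": -10},{"grip": 5.0,"x": 0,"y": 0,"z": 0,"rx": 0,"ry": 0,"rz": -10},{"grip": 5.0,"x": 0,"y": 0,"z": 0,"rx": 0,"ry": 0,"rz": -10},{"grip": 5.0,"x": 0,"y": 0,"z": 0,"rx": 0,"ry": 0,"rz": -10},{"grip": 5.0,"x": 0,"y": 0,"z": 0,"rx": 0,"ry": 0,"rz": 0},{"grip": 5.0,"x": 0,"y": 0,"z": 0,"rx": 0,"ry": 0,"rz": 0}]'

```text
clock: 15.4
tool_pos: [0.5135, 0.1579, 0.1613]
tool_rot: [3.116, 0.399, -0.001]
force: [-0.2, -1.0, 0.6]
finger_gap: 0.0502
grasp_force: 0.0
```

```bash
python3 - <<'E'
from h import *
s=env.state();print(s["tool_pos"],s["force"],s["torque"],s["finger_gap"],s["joint_pos"])
togo([.5133,.158,.088],0)
E
```

```text
[0.51350871 0.15787142 0.16130135] [-0.17542422 -0.95997986  0.56416207] [-0.0295392  -0.03536847  0.04715098] 0.050179310187599385 [ 5.89776942e-01  2.68926071e-01 -8.20023044e-02 -9.82484809e-07
 -1.22031680e+00  1.23592005e+00]
shift cm [-0.01 -0.02  7.33] rz options [104.6 -75.4] yaw y-axis -75.4 tilt [-0. -0. -1.] j6 1.236 t 15.4
```

Call:
play_rows --series '[{"grip": 5.0,"x": 0,"y": 0,"z": 1.5,"rx": 0,"ry": 0,"rz": 0},{"grip": 5.0,"x": 0,"y": 0,"z": 1.5,"rx": 0,"ry": 0,"rz": 0},{"grip": 5.0,"x": 0,"y": 0,"z": 1.0,"rx": 0,"ry": 0,"rz": 0},{"grip": 5.0,"x": 0,"y": 0,"z": 0.5,"rx": 0,"ry": 0,"rz": 0},{"grip": 5.0,"x": 0,"y": 0,"z": 0.5,"rx": 0,"ry": 0,"rz": 0},{"grip": 5.0,"x": 0,"y": 0,"z": 0.5,"rx": 0,"ry": 0,"rz": 0},{"grip": 5.0,"x": 0,"y": 0,"z": 0.5,"rx": 0,"ry": 0,"rz": 0},{"grip": 5.0,"x": 0,"y": 0,"z": 0.5,"rx": 0,"ry": 0,"rz": 0},{"grip": 5.0,"x": 0,"y": 0,"z": 0.5,"rx": 0,"ry": 0,"rz": 0},{"grip": 5.0,"x": 0,"y": 0,"z": 0.3,"rx": 0,"ry": 0,"rz": 0},{"grip": 5.0,"x": 0,"y": 0,"z": 0,"rx": 0,"ry": 0,"rz": 0},{"grip": 5.0,"x": 0,"y": 0,"z": 0,"rx": 0,"ry": 0,"rz": 0}]'

```text
clock: 16.9
tool_pos: [0.5137, 0.158, 0.0887]
tool_rot: [-3.115, -0.405, -0.001]
force: [0.4, 0.1, -0.1]
finger_gap: 0.0496
grasp_force: 0.0
```

```bash
python3 - <<'E'
from h import *
s=env.state();print(s["tool_pos"],s["force"],s["torque"],s["finger_gap"])
shot("side","kn.png");a=cv2.imread("pics/kn.png")[180:270,200:320]
cv2.imwrite("pics/knc.png",cv2.resize(a,None,fx=6,fy=6,interpolation=2))
E
```

```text
[0.5136969  0.15796208 0.08865568] [ 0.36287186  0.08322281 -0.14971241] [-0.01803556  0.0376295  -0.01492813] 0.049591800793092514
```

View pics/knc.png

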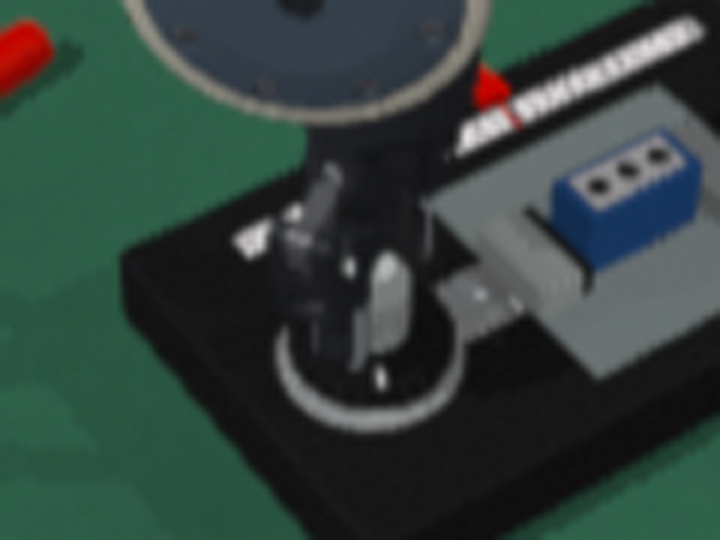

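Call:
play_rows --grip_force 50 --series '[{"grip": 4.0,"x": 0,"y": 0,"z": 0,"rx": 0,"ry": 0,"rz": 0},{"grip": 3.4,"x": 0,"y": 0,"z": 0,"rx": 0,"ry": 0,"rz": 0},{"grip": 3.0,"x": 0,"y": 0,"z": 0,"rx": 0,"ry": 0,"rz": 0},{"grip": 2.5,"x": 0,"y": 0,"z": 0,"rx": 0,"ry": 0,"rz": 0},{"grip": 2.5,"x": 0,"y": 0,"z": 0,"rx": 0,"ry": 0,"rz": 0},{"grip": 2.5,"x": 0,"y": 0,"z": 0,"rx": 0,"ry": 0,"rz": 0},{"grip": 2.5,"x": 0,"y": 0,"z": 0,"rx": 0,"ry": 0,"rz": 0},{"grip": 2.5,"x": 0,"y": 0,"z": 0,"rx": 0,"ry": 0,"rz": 0}]'

```text
clock: 17.95
tool_pos: [0.5137, 0.1577, 0.0888]
tool_rot: [3.115, 0.405, 0.001]
force: [-1.4, -3.4, 5.2]
finger_gap: 0.0284
grasp_force: 49.3
```

```bash
cat > st.py <<'E'
from h import *
np.set_printoptions(precision=4,suppress=True)
s=env.state();print(s["clock"],s["tool_pos"],s["force"],s["torque"],s["finger_gap"],s["grasp_force"])
M=R.from_rotvec(s["tool_rot"]).as_matrix();print("force tool axes",M.T@s["force"],"yaw",np.degrees(np.arctan2(M[1,1],M[0,1])).round(2),"j6",s["joint_pos"][5])
E
python3 st.py
```

```text
17.95 [0.5137 0.1577 0.0888] [-1.3763 -3.3521  5.2334] [-1.029   0.3715  0.0053] 0.028433314770803332 49.29629445075989
force tool axes [-2.1861  2.8911 -5.2328] yaw -75.19 j6 1.2393968128540698
```

Call:
play_rows --grip_force 80 --series '[{"grip": 2.0,"x": 0,"y": 0,"z": 0,"rx": 0,"ry": 0,"rz": 0},{"grip": 2.0,"x": 0,"y": 0,"z": 0,"rx": 0,"ry": 0,"rz": 0},{"grip": 2.0,"x": 0,"y": 0,"z": 0,"rx": 0,"ry": 0,"rz": 4},{"grip": 2.0,"x": 0,"y": 0,"z": 0,"rx": 0,"ry": 0,"rz": 4},{"grip": 2.0,"x": 0,"y": 0,"z": 0,"rx": 0,"ry": 0,"rz": 4}]'

```text
clock: 18.58
tool_pos: [0.5137, 0.1577, 0.089]
tool_rot: [3.14, 0.075, 0.001]
force: [-1.9, -2.3, 5.8]
finger_gap: 0.0277
grasp_force: 78.3
```

```bash
python3 st.py
```

```text
18.575 [0.5137 0.1577 0.089 ] [-1.9292 -2.3432  5.7547] [-0.951   0.61    0.3621] 0.027668981788442803 78.31543207168579
force tool axes [-2.0361  2.2519 -5.7543] yaw -87.27 j6 1.028199861962461
```

Call:
play_rows --series '[{"grip": 2.0,"x": 0,"y": 0,"z": 0,"rx": 0,"ry": 0,"rz": 0},{"grip": 2.0,"x": 0,"y": 0,"z": 0,"rx": 0,"ry": 0,"rz": 0},{"grip": 2.0,"x": 0,"y": 0,"z": 0,"rx": 0,"ry": 0,"rz": 0},{"grip": 2.0,"x": 0,"y": 0,"z": 0,"rx": 0,"ry": 0,"rz": 0}]'

```text
clock: 19.08
tool_pos: [0.5137, 0.1577, 0.089]
tool_rot: [3.14, 0.077, 0.001]
force: [-2.5, -2.3, 6.6]
finger_gap: 0.0276
grasp_force: 78.4
```

```bash
python3 st.py; python3 - <<'E'
from h import *
for c in("top","side"):
  shot(c)
  for r in finder.landmark_of(c,"ring_mark")[:1]:print(c,r)
E
```

```text
19.075 [0.5137 0.1577 0.089 ] [-2.5351 -2.315   6.6065] [-0.9569  0.5876 -0.0569] 0.02762553585651513 78.42289566993713
force tool axes [-2.6431  2.1905 -6.6066] yaw -87.19 j6 1.0298788634365446
top {'position': [144.0, 234.7], 'p': 0.3}
side {'position': [263.6, 245.9], 'p': 0.75}
```

Call:
play_rows --series '[{"grip": 2.0,"x": 0,"y": 0,"z": 0,"rx": 0,"ry": 0,"rz": 5},{"grip": 2.0,"x": 0,"y": 0,"z": 0,"rx": 0,"ry": 0,"rz": 5},{"grip": 2.0,"x": 0,"y": 0,"z": 0,"rx": 0,"ry": 0,"rz": 5},{"grip": 2.0,"x": 0,"y": 0,"z": 0,"rx": 0,"ry": 0,"rz": 5},{"grip": 2.0,"x": 0,"y": 0,"z": 0,"rx": 0,"ry": 0,"rz": 5},{"grip": 2.0,"x": 0,"y": 0,"z": 0,"rx": 0,"ry": 0,"rz": 5},{"grip": 2.0,"x": 0,"y": 0,"z": 0,"rx": 0,"ry": 0,"rz": 5},{"grip": 2.0,"x": 0,"y": 0,"z": 0,"rx": 0,"ry": 0,"rz": 5},{"grip": 2.0,"x": 0,"y": 0,"z": 0,"rx": 0,"ry": 0,"rz": 0},{"grip": 2.0,"x": 0,"y": 0,"z": 0,"rx": 0,"ry": 0,"rz": 0},{"grip": 2.0,"x": 0,"y": 0,"z": 0,"rx": 0,"ry": 0,"rz": 0},{"grip": 2.0,"x": 0,"y": 0,"z": 0,"rx": 0,"ry": 0,"rz": 0}]'

```text
clock: 20.78
tool_pos: [0.5137, 0.1577, 0.089]
tool_rot: [2.977, -1.002, 0.001]
force: [-2.4, -3.3, 6.2]
finger_gap: 0.0276
grasp_force: 78.6
```

```bash
python3 st.py; python3 - <<'E'
from h import *
shot("side","t1.png")
for r in finder.landmark_of("side","ring_mark")[:1]:print(r)
T=[]
for i in range(4):
  cams.capture("side");T.append(round(float(env.state()["torque"][2]),3))
print(T)
a=cv2.imread("pics/t1.png")[180:260,240:340]
cv2.imwrite("pics/t1c.png",cv2.resize(a,None,fx=7,fy=7,interpolation=2))
E
```

```text
20.775 [0.5137 0.1577 0.089 ] [-2.3995 -3.2919  6.2009] [-0.9206  0.5357 -0.087 ] 0.027581495220427108 78.59469294548035
force tool axes [ 0.0821  4.0722 -6.2013] yaw -127.2 j6 0.33163193670444363
{'position': [263.7, 248.6], 'p': 0.56}
[-0.095, -0.101, -0.075, -0.073]
```

View pics/t1c.png

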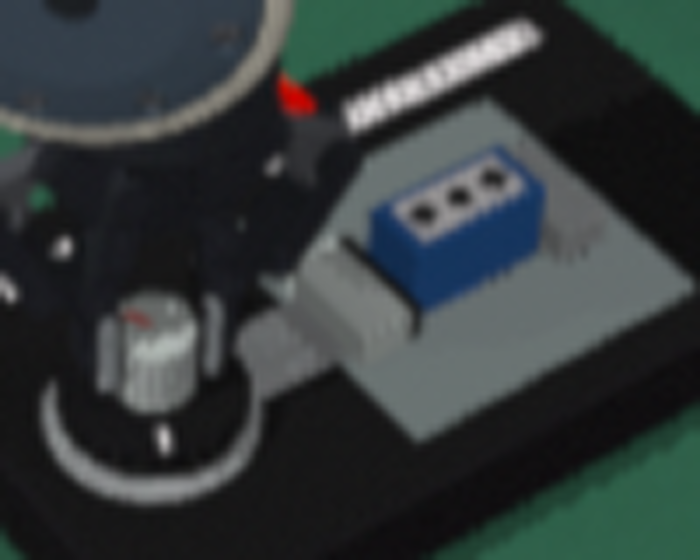

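Call:
play_rows --series '[{"grip": 2.0,"x": 0,"y": 0,"z": 0,"rx": 0,"ry": 0,"rz": 5},{"grip": 2.0,"x": 0,"y": 0,"z": 0,"rx": 0,"ry": 0,"rz": 5},{"grip": 2.0,"x": 0,"y": 0,"z": 0,"rx": 0,"ry": 0,"rz": 5},{"grip": 2.0,"x": 0,"y": 0,"z": 0,"rx": 0,"ry": 0,"rz": 0},{"grip": 2.0,"x": 0,"y": 0,"z": 0,"rx": 0,"ry": 0,"rz": 0},{"grip": 2.0,"x": 0,"y": 0,"z": 0,"rx": 0,"ry": 0,"rz": 0}]'

```text
clock: 21.82
tool_pos: [0.5137, 0.1577, 0.089]
tool_rot: [-2.821, 1.382, -0.001]
force: [-1.3, -1.7, 7.1]
finger_gap: 0.0275
grasp_force: 78.6
```

```bash
cat > tq.py <<'E'
from h import *
T=[]
for i in range(5):
  T.append(round(float(env.state()["torque"][2]),3));cams.capture("side")
s=env.state();M=R.from_rotvec(s["tool_rot"]).as_matrix()
l=[r["position"] for r in finder.landmark_of("side","ring_mark")[:1]]
b=[[np.round(r["position"],1)] for r in finder.landmark_of("side","block")[:1]]
print(s["clock"],T,np.mean(T).round(3),"yaw",np.degrees(np.arctan2(M[1,1],M[0,1])).round(1),s["force"].round(1),s["grasp_force"].round(1),"ring",l,"block",b)
E
python3 tq.py
```

```text
Traceback (most recent call last):
  File "tq.py", line 8, in <module>
    print(s["clock"],T,np.mean(T).round(3),"yaw",np.degrees(np.arctan2(M[1,1],M[0,1])).round(1),s["force"].round(1),s["grasp_force"].round(1),"ring",l,"block",b)
                                                                                                                    ^^^^^^^^^^^^^^^^^^^^^^
AttributeError: 'float' object has no attribute 'round'
```

Call:
play_rows --series '[{"grip": 2.0,"x": 0,"y": 0,"z": 0,"rx": 0,"ry": 0,"rz": 5},{"grip": 2.0,"x": 0,"y": 0,"z": 0,"rx": 0,"ry": 0,"rz": 5},{"grip": 2.0,"x": 0,"y": 0,"z": 0,"rx": 0,"ry": 0,"rz": 0},{"grip": 2.0,"x": 0,"y": 0,"z": 0,"rx": 0,"ry": 0,"rz": 0},{"grip": 2.0,"x": 0,"y": 0,"z": 0,"rx": 0,"ry": 0,"rz": 0}]'

```text
clock: 22.8
tool_pos: [0.5137, 0.1577, 0.089]
tool_rot: [-2.69, 1.623, -0.001]
force: [-1.4, -2.6, 5.8]
finger_gap: 0.0278
grasp_force: 78.6
```

```bash
python3 tq.py
```

```text
Traceback (most recent call last):
  File "tq.py", line 8, in <module>
    print(s["clock"],T,np.mean(T).round(3),"yaw",np.degrees(np.arctan2(M[1,1],M[0,1])).round(1),s["force"].round(1),s["grasp_force"].round(1),"ring",l,"block",b)
                                                                                                                    ^^^^^^^^^^^^^^^^^^^^^^
AttributeError: 'float' object has no attribute 'round'
```

```bash
sed -i 's/s\["grasp_force"\].round(1)/round(float(s["grasp_force"]),1)/' tq.py; python3 tq.py; python3 - <<'E'
import numpy as np
from h import *
shot("side","t2.png");a=cv2.imread("pics/t2.png")[180:260,240:340]
cv2.imwrite("pics/t2c.png",cv2.resize(a,None,fx=7,fy=7,interpolation=2))
E
```

```text
23.4 [-0.096, -0.094, -0.092, -0.115, -0.104] -0.1 yaw -152.2 [-1.4 -2.1  6.1] 78.6 ring [[261.1, 245.0]] block [[array([304.7, 218.5])]]
```

View pics/t2c.png

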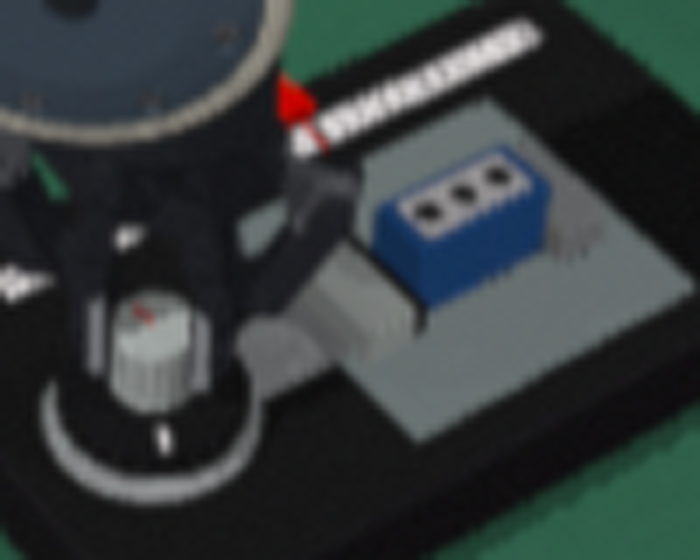

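Call:
play_rows --series '[{"grip": 2.0,"x": 0,"y": 0,"z": 0,"rx": 0,"ry": 0,"rz": 5},{"grip": 2.0,"x": 0,"y": 0,"z": 0,"rx": 0,"ry": 0,"rz": 5},{"grip": 2.0,"x": 0,"y": 0,"z": 0,"rx": 0,"ry": 0,"rz": 0},{"grip": 2.0,"x": 0,"y": 0,"z": 0,"rx": 0,"ry": 0,"rz": 0},{"grip": 2.0,"x": 0,"y": 0,"z": 0,"rx": 0,"ry": 0,"rz": 0}]'

```text
clock: 24.18
tool_pos: [0.5137, 0.1577, 0.089]
tool_rot: [-2.538, 1.851, -0.001]
force: [-1.4, -1.7, 6.6]
finger_gap: 0.0276
grasp_force: 78.6
```

```bash
python3 tq.py
```

```text
24.425 [-0.079, -0.123, -0.088, -0.088, -0.067] -0.089 yaw -162.2 [-1.5 -2.6  6.7] 78.6 ring [[263.0, 246.2]] block [[array([304.3, 216.1])]]
```

Call:
play_rows --series '[{"grip": 2.0,"x": 0,"y": 0,"z": 0,"rx": 0,"ry": 0,"rz": 5},{"grip": 2.0,"x": 0,"y": 0,"z": 0,"rx": 0,"ry": 0,"rz": 5},{"grip": 2.0,"x": 0,"y": 0,"z": 0,"rx": 0,"ry": 0,"rz": 0},{"grip": 2.0,"x": 0,"y": 0,"z": 0,"rx": 0,"ry": 0,"rz": 0},{"grip": 2.0,"x": 0,"y": 0,"z": 0,"rx": 0,"ry": 0,"rz": 0}]'

```text
clock: 25.15
tool_pos: [0.5137, 0.1577, 0.089]
tool_rot: [-2.367, 2.065, -0.001]
force: [-0.8, -3.5, 5.2]
finger_gap: 0.0277
grasp_force: 78.6
```

```bash
python3 tq.py
```

```text
25.4 [0.002, -0.017, -0.004, 0.01, 0.084] 0.015 yaw -172.2 [-1.4 -3.3  6.4] 78.6 ring [[263.5, 245.8]] block [[array([304.3, 219.9])]]
```

Call:
play_rows --series '[{"grip": 2.0,"x": 0,"y": 0,"z": 0,"rx": 0,"ry": 0,"rz": 4},{"grip": 2.0,"x": 0,"y": 0,"z": 0,"rx": 0,"ry": 0,"rz": 4},{"grip": 2.0,"x": 0,"y": 0,"z": 0,"rx": 0,"ry": 0,"rz": 0},{"grip": 2.0,"x": 0,"y": 0,"z": 0,"rx": 0,"ry": 0,"rz": 0},{"grip": 2.0,"x": 0,"y": 0,"z": 0,"rx": 0,"ry": 0,"rz": 0}]'

```text
clock: 26.12
tool_pos: [0.5137, 0.1578, 0.089]
tool_rot: [-2.218, 2.224, -0.001]
force: [-1.2, -2.8, 5.5]
finger_gap: 0.0275
grasp_force: 78.6
```

```bash
python3 tq.py
```

```text
26.375 [0.161, 0.208, 0.149, 0.147, 0.183] 0.17 yaw 179.8 [-2.  -2.7  5.8] 78.6 ring [[265.5, 246.8]] block [[array([305. , 219.2])]]
```

Call:
play_rows --series '[{"grip": 2.0,"x": 0,"y": 0,"z": 0,"rx": 0,"ry": 0,"rz": 0},{"grip": 2.0,"x": 0,"y": 0,"z": 0,"rx": 0,"ry": 0,"rz": 0},{"grip": 2.0,"x": 0,"y": 0,"z": 0,"rx": 0,"ry": 0,"rz": 0},{"grip": 2.0,"x": 0,"y": 0,"z": 0,"rx": 0,"ry": 0,"rz": 0},{"grip": 2.0,"x": 0,"y": 0,"z": 0,"rx": 0,"ry": 0,"rz": 0},{"grip": 2.0,"x": 0,"y": 0,"z": 0,"rx": 0,"ry": 0,"rz": 0},{"grip": 2.0,"x": 0,"y": 0,"z": 0,"rx": 0,"ry": 0,"rz": 0},{"grip": 2.0,"x": 0,"y": 0,"z": 0,"rx": 0,"ry": 0,"rz": 0}]'

```text
clock: 27.48
tool_pos: [0.5137, 0.1578, 0.089]
tool_rot: [-2.218, 2.224, -0.001]
force: [-2.1, -2.7, 6.6]
finger_gap: 0.0274
grasp_force: 78.6
```

```bash
python3 tq.py
```

```text
27.725 [0.161, 0.18, 0.204, 0.133, 0.143] 0.164 yaw 179.8 [-1.9 -2.7  6.3] 78.6 ring [[263.1, 246.5]] block [[array([302.4, 219.4])]]
```

Call:
play_rows --series '[{"grip": 3.2,"x": 0,"y": 0,"z": 0,"rx": 0,"ry": 0,"rz": 0},{"grip": 4.0,"x": 0,"y": 0,"z": 0,"rx": 0,"ry": 0,"rz": 0},{"grip": 5,"x": 0,"y": 0,"z": 0,"rx": 0,"ry": 0,"rz": 0},{"grip": 5,"x": 0,"y": 0,"z": 0,"rx": 0,"ry": 0,"rz": 0},{"grip": 5,"x": 0,"y": 0,"z": 0,"rx": 0,"ry": 0,"rz": 0}]'

```text
clock: 28.45
tool_pos: [0.5136, 0.158, 0.0884]
tool_rot: [-2.218, 2.225, 0.0]
force: [-0.3, -0.1, 0.3]
finger_gap: 0.05
grasp_force: 0.0
```

```bash
python3 tq.py
```

```text
28.7 [-0.035, -0.007, 0.035, -0.021, 0.032] 0.001 yaw 179.8 [-0.   0.4 -0.5] 0.0 ring [[265.9, 246.2]] block [[array([303.7, 217.5])]]
```

Call:
play_rows --series '[{"grip": 5,"x": 0,"y": 0,"z": -1,"rx": 0,"ry": 0,"rz": 0},{"grip": 5,"x": 0,"y": 0,"z": -2,"rx": 0,"ry": 0,"rz": 0},{"grip": 5,"x": 0,"y": 0,"z": -3,"rx": 0,"ry": 0,"rz": 0},{"grip": 5,"x": 0,"y": 0,"z": -3,"rx": 0,"ry": 0,"rz": 0},{"grip": 5,"x": 0,"y": 0,"z": -1,"rx": 0,"ry": 0,"rz": 0},{"grip": 5,"x": 0,"y": 0,"z": 0,"rx": 0,"ry": 0,"rz": 0},{"grip": 5,"x": 0,"y": 0,"z": 0,"rx": 0,"ry": 0,"rz": 0}]'

```text
clock: 29.68
tool_pos: [0.5129, 0.1577, 0.1873]
tool_rot: [2.216, -2.224, -0.001]
force: [0.4, -0.5, -0.2]
finger_gap: 0.0497
grasp_force: 0.0
```

```bash
python3 tq.py; python3 - <<'E'
from h import *
l=[]
for i in range(4):
  shot("side");r=finder.landmark_of("side","ring_mark")
  if r:l.append(r[0]["position"])
m=np.median(l,axis=0);print(m,at("side",m,.069))
print(env.finish_job())
E
```

```text
29.925 [-0.035, 0.007, 0.007, -0.017, 0.025] -0.003 yaw 179.8 [-0.2 -0.3  0.8] 0.0 ring [[289.4, 232.0]] block [[array([304.9, 221.4])]]
[263.55 245.5 ] [0.48704098 0.18301468 0.069     ]
the job is handed in; nothing more can be done
None
```

The job is handed in, and I don't know the verdict because `finish_job` returned none. The block stands between the jaws, clamped at an estimated 33–39 N from the knob's residual torque and jaw travel. The knob is released, and the outer ring's mark showed no movement beyond detection noise.

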